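# Offer the oven door up to its hinge and hold it for the pin

### The job

On the column oven's hand controller press the red stop key fully down and let it up, then the blue service key likewise, one at a time and never the green start key, so that the oven is in service mode. Then pick up the loose oven door standing on the bench and, keeping it upright, offer it up wide open, straight out from the oven's front, with its hinge knuckle between the oven's two knuckles and all the holes in line, ready for a colleague to drop in the hinge pin. Finish while still holding the door there in mid-air, still and without forcing it against the oven, and leave the other things on the bench where they are.

Things in the scene. Friction and masses are not known exactly. Their poses are not given: they have to be found in the camera images.
- oven: Fixed: white column oven (190 mm wide, 230 deep, case 86 to 250 mm above the bench) on a white pump module (230 x 230 x 80 mm). Origin: centre of the underside, on the bench. z up; the open front faces its -x, at x = -115 mm; +y runs along its width to the side wall with the hinge (wall at y = +95 mm).
- jamb_bore (a point): On the axis of the oven's two upright steel knuckles (16 mm outside, 8 mm bore, 20 mm long, one above the other, 44 mm gap between), midway in the gap: 167 mm above the bench, at (-115, 104.5, 167) mm in the oven's frame, on its front corner. The door's knuckle belongs here; it goes in sideways, moving along the oven's +x. Axes as the oven's.
- door: Loose white oven door, 186 mm wide, 30 thick, 150 high, about 0.45 kg, standing on its lower edge. Origin: centre of its underside; z up; x along its width to the hinge edge; +y is out of its outer face (blue band; black bar handle 22 mm proud, 20 mm from the free edge, 30 to 100 mm up), -y the inner face with a dark pad. Hung wide open, its axes lie along the oven's.
- door_bore (a point): Centre of the door's one hinge knuckle (upright steel barrel, 16 mm outside, 8 mm bore, 38 mm long), at (104.5, -15, 75) mm in the door's frame. In place it has 3 mm free above and below, 1.5 mm to the oven's side wall (towards oven -y), and the door's hinge edge has 1.5 mm to the oven's knuckles (towards oven +x). Axes as the door's.
- key_stop_top (a point): Centre of the top of the red stop key, 38.5 mm above the bench.
- key_stop (a joint): Travel of the red stop key: 0 up, 0.006 m fully down.
- key_service_top (a point): Centre of the top of the blue service key.
- key_service (a joint): Travel of the blue service key: 0 up, 0.006 m fully down.
- key_start_top (a point): Centre of the top of the green start key; leave it alone.
- key_start (a joint): Travel of the green start key, which must stay up (0).
- console: The oven's hand controller, fixed: grey box 100 (x) by 165 (y) by 28 mm high; origin: centre of its underside. Three spring keys in a row along y (caps 26 x 28 mm, 10 mm proud, at x = -20 mm): green start y = +46, red stop y = 0, blue service y = -46 mm. A key starts at 1.4 N, is fully down (6 mm) at 4.5 N and springs back.
- solvent_bottle: Bystander: amber glass bottle, 72 mm across, 150 mm high. Origin: centre of its underside.
- beaker: Bystander: glass beaker, 68 mm across, 85 mm high. Origin: centre of its underside.
- vial_rack: Bystander: blue rack of vials, 90 x 150 mm, 43 mm high. Origin: centre of its underside.
- parts_dish: Bystander: steel dish 70 x 150 mm, 22 mm high, with the hinge pin in it. Origin: centre of its underside.
- hinge_pin: Bystander: brass hinge pin, 6 mm thick with a tapered tip and a 12 mm head, 100 mm long, lying in the dish; the colleague will fit it. Origin: under its middle.
- screwdriver: Bystander: yellow screwdriver, 170 mm long, lying on the bench.
- spare_column: Bystander: steel column tube with square end fittings, 118 mm long, 19 mm high, lying on the bench.
- door_top (a point): Middle of the door's top edge, (0, 0, 150) mm in the door's frame: plain and flat-sided, free to be gripped across the 30 mm thickness (along the door's y).

How it is judged:
By the outcome, as a careful person would: the job done as asked, in the order asked, and still so for the second after the job is handed in, while the arm keeps its last pose, push and grip.
It also fails if it takes over 64 s, if anything falls off the work surface, if the arm or the gripper's body presses on something with over 40 N, if the wrist force passes 120 N, or if a joint passes its speed limit or range.

### The arm

A 6-joint arm with a two-finger parallel gripper is mounted at the origin on the work surface. World frame = base frame: x ahead of the robot, y to its left, z up, the work surface at z = 0. Lengths are in m, angles in degrees, forces in N, time in s.
With the tool pointing down it reaches from about 0.325 to 0.775 m from the base axis. Payload 5.5 kg.
Tool frame: the origin (TCP) lies midway between the tips of the shut fingers; the grasp point (between the pads) lies 19 mm behind it; z points along the fingers, y is the direction in which the jaws open and shut (so a half turn about z gives the same grasp; the last joint's range is limited). The gripper opens to 85 mm and grips with 20 to 120 N. Pads are 22 mm wide; open, the fingers measure 114 mm over their backs; the gripper's body (76 mm by 85 mm) begins 54 mm behind the grasp point. The pads swing forward as they close: fully open they stand 13 mm farther back than shut.
Start: joints at [71.35, 5.22, 70.514, -0, 104.267, -3.249], TCP at [0.159, 0.578, 0.231] pointing down, gripper open.
Joint ranges: [-164.24, 164.24], [-49.07, 125.15], [9.68, 141.18], [-86.29, 266.29], [3.28, 154.24], [-151.56, 151.56]. Speed limits (degrees/s): [147.25, 147.25, 172.46, 180, 180, 180].

### API

Orientations are given as a 3x3 rotation matrix whose columns are the frame's x, y, z axes.
In Python, from cell import r gives the robot as it stands. Calls block until the motion is done:
- r.movep(position, orientation): joint-space move of the TCP to a pose.
- r.servo_line(position, velocity=0.15, ori=None): straight line of the TCP; ori=None keeps the orientation; velocity is the mean speed in m/s.
- r.set_joints(angles): joint-space move.
- r.gripper_to(opening, newtons=None): finger opening in m; newtons is the grip in N (None keeps the last); returns when the fingers have stopped.
- r.hold(seconds).
- r.inverse_kinematics(position, orientation): joint angles nearest the present ones, or None.
- r.grab_frame(name): name is "side" or "top" or "wrist"; returns a dict with "pixels" (480x640x3 uint8, red, green, blue), "z_map" (480x640 float32, m along the optical axis (not along the pixel's ray), 0 where there is no reading), "K" (3x3 intrinsics, pixels), "cam_to_world" (4x4, takes a point from camera to world coordinates). Camera axes: x right, y down, z forward; pixel columns grow to the right and rows downward; lengths in m; the calibration is good to about 2 mm. A picture is of the moment at which its call begins.
A pose or a line that the arm cannot do raises r.MotionError and nothing moves.
- r.sign_off(): hands the job in, once; it reports no verdict.
Readings, each from a call of its own:
- r.current_time(): time.
- r.current_joint_positions(): joint angles.
- r.current_qvel(): joint speeds.
- r.current_tau(): joint torques, N m.
- r.current_position(): TCP position.
- r.current_ee_rot(): TCP orientation.
- r.current_force(): force on the tool from outside, world axes, zero at the start.
- r.current_torque(): the same for the moment, N m.
- r.current_gripper_width(): finger opening in m.
Only numpy, scipy, OpenCV 4.12 (cv2) and the standard library are available. Lean on these libraries where they do the work, as an engineer would, in place of code of your own. Each camera call takes 0.05 s, during which the arm holds its last target.

## Working session

There is one attempt and no reset: what is moved stays moved. The work goes in short steps, each a Python script; the robot and the scene stay as the last script left them, time stands still between calls to the robot, and variables do not carry over. Pictures are saved under pics/ and viewed, and the job is handed in when it is done.

```bash
ls; mkdir -p pics; cat > h.py <<'E'
import numpy as np, cv2
from cell import r
def snap(n,name):
    f=r.grab_frame(n); cv2.imwrite(f'pics/{name}.png',f['pixels'][:,:,::-1]); np.savez(f'pics/{name}.npz',z=f['z_map'],K=f['K'],T=f['cam_to_world'],p=f['pixels']); return f
def pt(name,u,v,w=1):
    d=np.load(f'pics/{name}.npz'); z=d['z'][v-w:v+w+1,u-w:u+w+1]; z=np.median(z[z>0]); K=d['K']
    c=np.array([(u-K[0,2])/K[0,0]*z,(v-K[1,2])/K[1,1]*z,z,1]); return (d['T']@c)[:3]
def cloud(name):
    d=np.load(f'pics/{name}.npz'); z=d['z'];K=d['K'];v,u=np.mgrid[:480,:640]
    c=np.stack([(u-K[0,2])/K[0,0]*z,(v-K[1,2])/K[1,1]*z,z,np.ones_like(z)],-1)
    P=(c@d['T'].T)[...,:3]; P[z<=0]=np.nan; return P,d['p']
E
python3 - <<'E'
from h import *
for n in ['top','side','wrist']:
    f=snap(n,n+'0'); print(n,f['K'][0,0],f['cam_to_world'].round(3).tolist())
print(r.current_time(),r.current_ee_rot().round(3) if hasattr(r.current_ee_rot(),'round') else r.current_ee_rot())
E
```

```text
pics
top 553.71692942623 [[-0.019, -0.982, 0.187, 0.324], [-1.0, 0.016, -0.017, 0.166], [0.014, -0.187, -0.982, 1.236], [0.0, 0.0, 0.0, 1.0]]
side 442.4857757528302 [[0.793, -0.433, 0.428, 0.142], [-0.609, -0.559, 0.563, -0.364], [-0.004, -0.707, -0.707, 0.769], [0.0, 0.0, 0.0, 1.0]]
wrist 420.82195284655654 [[0.266, 0.918, 0.294, 0.083], [0.964, -0.253, -0.083, 0.599], [-0.001, 0.306, -0.952, 0.373], [0.0, 0.0, 0.0, 1.0]]
0.15 [[-0.964  0.266 -0.   ]
 [ 0.266  0.964 -0.001]
 [ 0.    -0.002 -1.   ]]
```

View pics/top0.png

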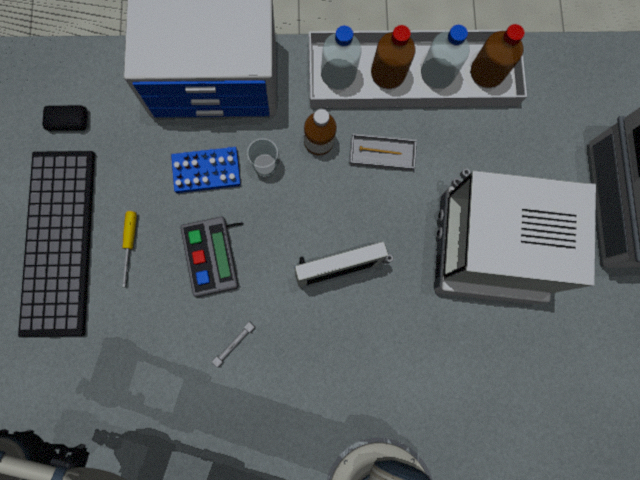

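View pics/side0.png

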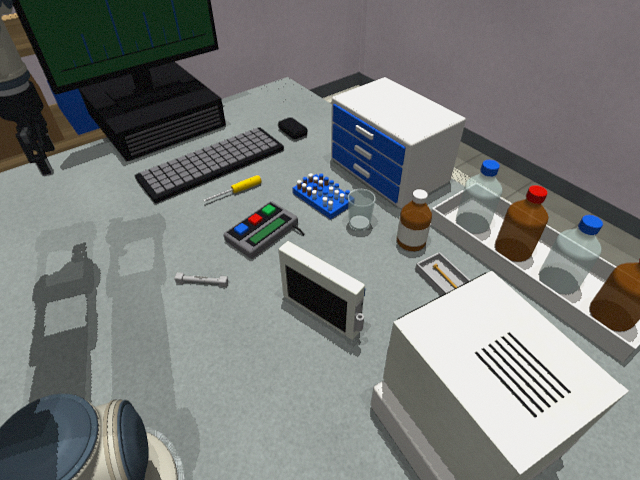

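View pics/wrist0.png

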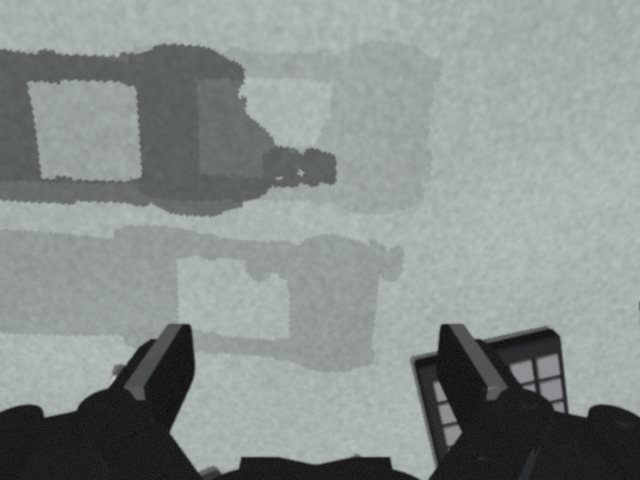

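Top view: console is at about (208,257) with green (195,237), red (199,257) and blue (203,278). The door is at (342,262) with its knuckle at (390,259), and the oven knuckles are at (463,178). Next I measure them.

```bash
python3 - <<'E'
from h import *
P,p=cloud('top0')
for n,c in dict(green=(195,237),red=(199,257),blue=(203,278)).items(): print(n,pt('top0',*c).round(4))
def rect(z0,z1,u0,u1,v0,v1):
    Q=P[v0:v1,u0:u1]; m=(Q[...,2]>z0)&(Q[...,2]<z1); q=Q[m]
    (c,s,a)=cv2.minAreaRect((q[:,:2]*1000).astype(np.float32)); print(np.round(c,1),np.round(s,1),round(a,2),m.sum(),'z',np.median(q[:,2]).round(4)); return q
rect(.14,.16,285,400,235,290)
rect(.24,.26,440,610,160,300)
rect(.02,.034,175,240,210,300)
for n,c in dict(dk=(390,259),k1=(463,178)).items(): print(n,pt('top0',*c).round(4))
# red key mask
h=cv2.cvtColor(p,cv2.COLOR_RGB2HSV)
for n,(lo,hi) in dict(red=(0,8),green=(50,75),blue=(105,125)).items():
    m=(h[...,0]>=lo)&(h[...,0]<=hi)&(h[...,1]>150)&(h[...,2]>90); m[:225]=0;m[300:]=0;m[:,:180]=0;m[:,225:]=0
    q=P[m]; q=q[abs(q[:,2]-.0385)<.006]; print(n,len(q),q.mean(0).round(4))
d=p[:,:,::-1]
a=cv2.resize(d[225:300,280:400],None,fx=6,fy=6,interpolation=2);cv2.imwrite('pics/c1.png',a)
a=cv2.resize(d[155:305,430:610],None,fx=4,fy=4,interpolation=2);cv2.imwrite('pics/c2.png',a)
E
```

```text
green [0.5499 0.3901 0.0352]
red [0.505  0.3802 0.0371]
blue [0.459  0.371  0.0358]
[476.2  78.1] [ 30.8 186.3] 14.58 1408 z 0.1478
[ 519.2 -264.4] [235.6 191.8] 82.64 12884 z 0.2475
[509.3 361.9] [165.  100.3] 11.52 2911 z 0.0271
dk [ 0.4861 -0.0282  0.0895]
k1 [ 0.6296 -0.162   0.1926]
red 124 [0.5055 0.3815 0.0372]
green 116 [0.551  0.3911 0.0366]
blue 137 [0.4609 0.3725 0.0367]
```

View pics/c1.png

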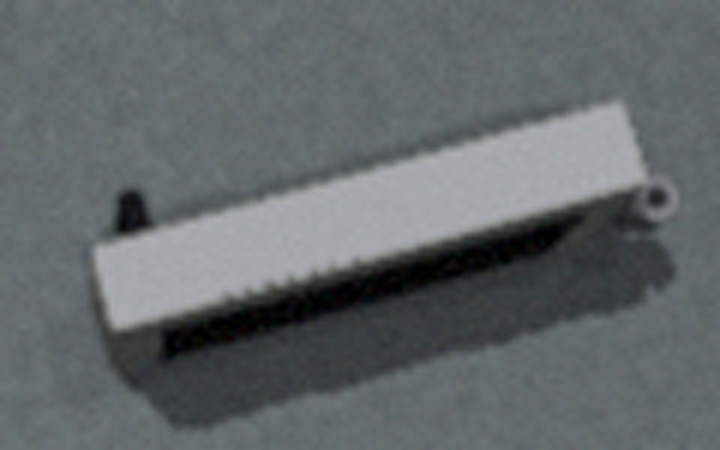

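View pics/c2.png

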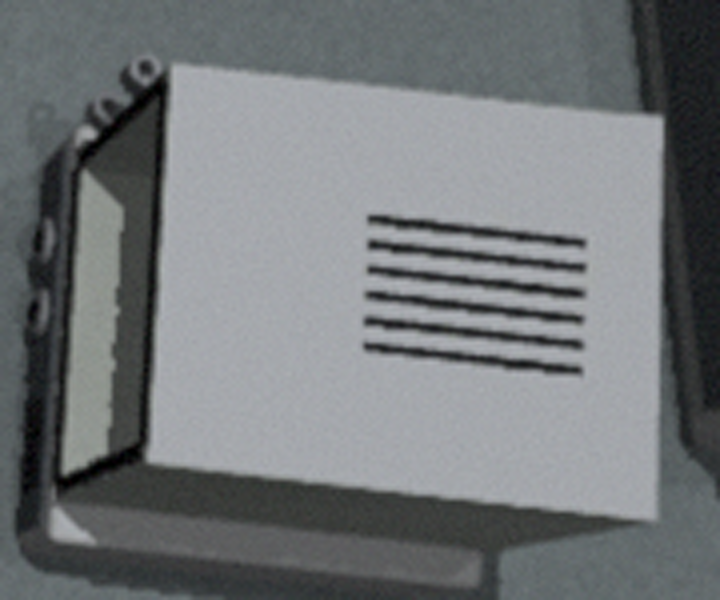

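The door yaw is about -75.4° and the oven's about -97.4°. Cross-checks on the knuckle positions agree. I'll press the stop key first.

```bash
cat >> h.py <<'E'
def down(yaw_y): # tool down, tool y axis at angle (deg) from world x
    a=np.radians(yaw_y); y=np.array([np.cos(a),np.sin(a),0]); z=np.array([0,0,-1.]); return np.column_stack([np.cross(y,z),y,z])
def press(xy):
    R=down(11.6)
    r.movep([*xy,.075],R); r.servo_line([*xy,.043],.1); f0=np.array(r.current_force()); z=.040
    while z>.026:
        r.servo_line([*xy,z],.05); f=np.array(r.current_force())-f0
        print(round(z,4),np.round(r.current_position()[2],4),f.round(1))
        if f[2]>9: break
        z-=.0015
    r.hold(.2); r.servo_line([*xy,.05],.1); r.hold(.1)
    print((np.array(r.current_force())-f0).round(1), r.current_time())
E
python3 - <<'E'
from h import *
r.gripper_to(0,30); print(r.current_time())
press((.5055,.3815))
E
```

```text
0.9167
0.04 0.0405 [ 2.3 -0.9  0.4]
0.0385 0.0386 [ 1.1 -0.1 -0.4]
0.037 0.0373 [ 1.2 -0.   1.8]
0.0355 0.0358 [ 1.4 -0.   2.8]
0.034 0.0342 [ 2.4 -0.2  3.2]
0.0325 0.0327 [2.5 0.  4.6]
0.031 0.0325 [ 0.4 -0.6  9.5]
[ 1.6 -0.6 -0.8] 5.35
```

The stop key bottomed at 32.5 mm, and the force jumped to 9.5 N. Now the service key.

```bash
python3 - <<'E'
from h import *
snap('side','s1')
press((.4605,.3722))
f=snap('side','s2')
import cv2
cv2.imwrite('pics/s2c.png',cv2.resize(f['pixels'][150:300,150:350,::-1],None,fx=4,fy=4))
E
```

```text
0.04 0.0403 [ 0.2 -0.2 -0.5]
0.0385 0.0387 [-0.5  0.1 -1. ]
0.037 0.0373 [-0.1  0.5  0.2]
0.0355 0.0358 [0.1 0.5 0.9]
0.034 0.0342 [ 1.5 -0.   2.1]
0.0325 0.0327 [ 0.4 -0.3  3.3]
0.031 0.0324 [-1.  -1.2 10.1]
[ 0.4 -0.9 -1.2] 8.5833
```

View pics/s2c.png

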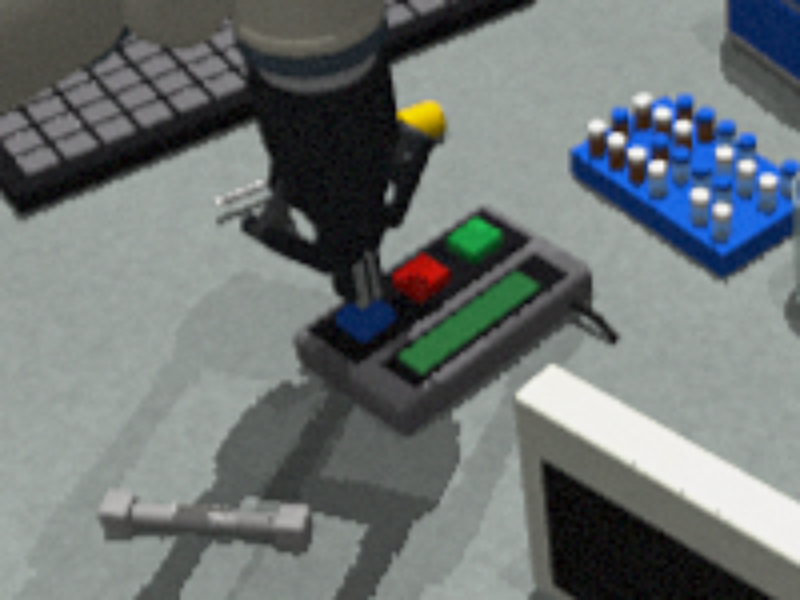

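Both keys bottomed and are back up. Next I check reachability of the door grasp and the goal with the wrist camera on the knuckle side.

```bash
python3 - <<'E'
from h import *
for p,a in [((.4762,.0781,.25),14.58),((.4762,.0781,.25),194.58),((.6658,-.062,.23),172.6),((.6658,-.062,.33),172.6),((.6658,-.062,.23),-7.4)]:
    q=r.inverse_kinematics(p,down(a)); print(a,None if q is None else np.round(q,1))
r.servo_line([.4605,.3722,.2],.3)
r.gripper_to(.085)
r.movep([.4762,.0781,.23],down(194.58))
snap('wrist','w1'); print(r.current_time())
E
```

```text
14.58 [  5.3 -12.6  85.7  -0.  106.9  -9.3]
194.58 None
172.6 None
172.6 None
-7.4 [ -8.2  16.2  58.4  -0.  105.5  -0.8]Traceback (most recent call last):
  File "<stdin>", line 6, in <module>
cell.MotionError: the arm cannot take that pose within its joint ranges
```

The flipped wrist isn't reachable, so I use the normal orientation.

```bash
python3 - <<'E'
from h import *
r.movep([.4762,.0781,.24],down(14.58))
f=snap('wrist','w1'); print(r.current_time(), r.current_gripper_width())
E
```

```text
11.2583 0.08475599840998153
```

View pics/w1.png

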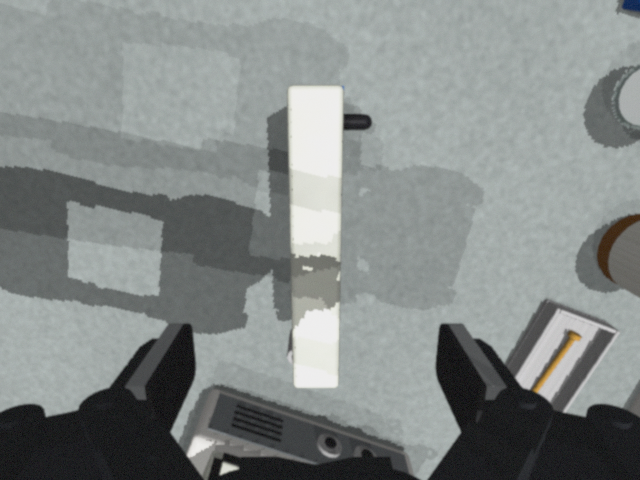

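Wrist view: the door lies between the fingers, edges u≈289–342 at the top end and 295–338 at the bottom end (v≈88–387). It is centred with no visible yaw error. The pad isn't proud near the top. I'll descend, grip and lift.

```bash
python3 - <<'E'
from h import *
P,p=cloud('w1'); m=(abs(P[...,2]-.150)<.006); q=P[m]
print(len(q),np.median(q[:,2]),cv2.minAreaRect((q[:,:2]*1000).astype(np.float32)))
r.servo_line([.4762,.0781,.119],.15)
f0=np.array(r.current_force())
r.gripper_to(0.02,80); print(r.current_gripper_width(), (np.array(r.current_force())-f0).round(1))
r.servo_line([.4762,.0781,.135],.05); r.hold(.2)
f=np.array(r.current_force())-f0; print(f.round(1))
r.servo_line([.4762,.0781,.245],.15); r.hold(.2)
print((np.array(r.current_force())-f0).round(1),r.current_torque(),r.current_time(),r.current_position())
snap('top','t2');snap('side','s3')
E
```

```text
15511 0.14994522432226617 ((476.1211853027344, 77.75514221191406), (30.102916717529297, 185.10903930664062), 14.688337326049805)
0.028659823218158773 [-0.4  0.8  3.7]
[ 0.   0.1 -4.1]
[ 0.   0.6 -4.2] [-0.01668409 -0.02343256 -0.04534591] 14.5167 [0.47584297 0.0780627  0.24372175]
```

View pics/s3.png

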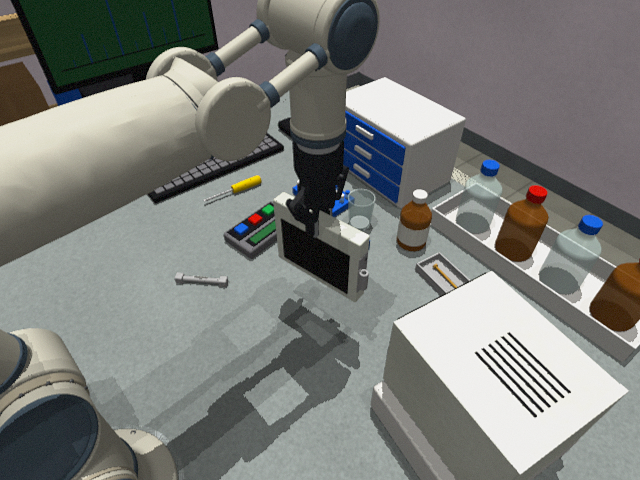

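View pics/t2.png

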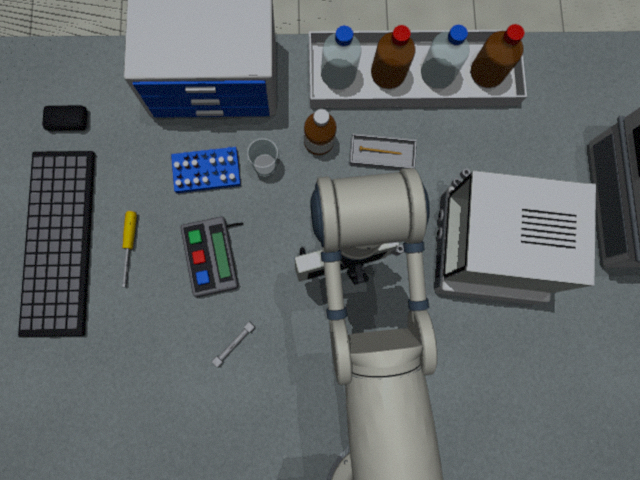

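The side view shows the door upright in the gripper at about (320,245), and the lift weight reads 4.2 N. Next I take a closer wrist view of the oven's hinge corner from a raised, offset pose.

```bash
python3 - <<'E'
from h import *
P,p=cloud('top0'); d=np.load('pics/top0.npz')
def rect(name,zt,tol,box):
    P,p=cloud(name); d=np.load(f'pics/{name}.npz'); C=d['T'][:3,3]
    u0,u1,v0,v1=box; Q=P[v0:v1,u0:u1].reshape(-1,3); Q=Q[abs(Q[:,2]-zt)<tol]
    Q=C+(Q-C)*((zt-C[2])/(Q[:,2:]-C[2])); print(name,cv2.minAreaRect((Q[:,:2]*1000).astype(np.float32)))
rect('top0',.25,.008,(440,610,160,300))
rect('top0',.15,.008,(285,400,235,290))
r.servo_line([.4762,.0781,.40],.3)
r.movep([.571,-.019,.42],down(-7.4)); r.hold(.3)
snap('wrist','w2'); print(r.current_time(),r.current_position())
E
```

```text
top0 ((518.3258056640625, -261.65020751953125), (234.428955078125, 190.50637817382812), 82.48457336425781)
top0 ((475.3345947265625, 78.71758270263672), (30.366710662841797, 184.9353790283203), 14.786888122558594)
16.2417 [ 0.57052401 -0.01825557  0.42053351]
```

View pics/w2.png

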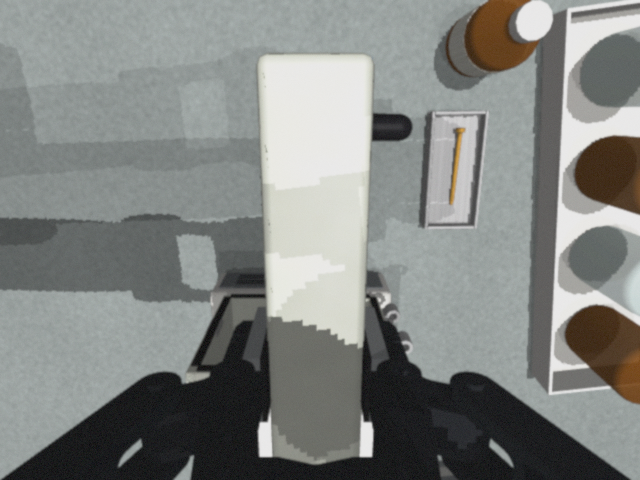

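The wrist view shows the lower oven knuckle near (390,310) and the upper one near (405,343), partly behind the gripper. I'll shift for a cleaner view.

```bash
python3 - <<'E'
from h import *
r.movep([.51,.03,.42],down(-7.4)); r.hold(.3)
f=snap('wrist','w3'); print(r.current_time(),r.current_position())
print(np.round(f['cam_to_world'],4).tolist())
cv2.imwrite('pics/w3c.png',cv2.resize(f['pixels'][200:350,370:570,::-1],None,fx=4,fy=4,interpolation=2))
E
```

```text
17.0 [0.51052475 0.02956743 0.41931345]
[[0.9915, -0.1234, -0.0412, 0.5205], [-0.1301, -0.9441, -0.303, 0.1072], [-0.0015, 0.3058, -0.9521, 0.5619], [0.0, 0.0, 0.0, 1.0]]
```

View pics/w3.png

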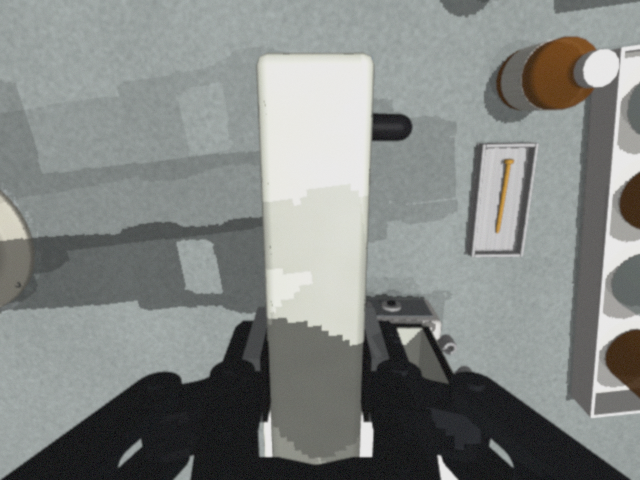

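View pics/w3c.png

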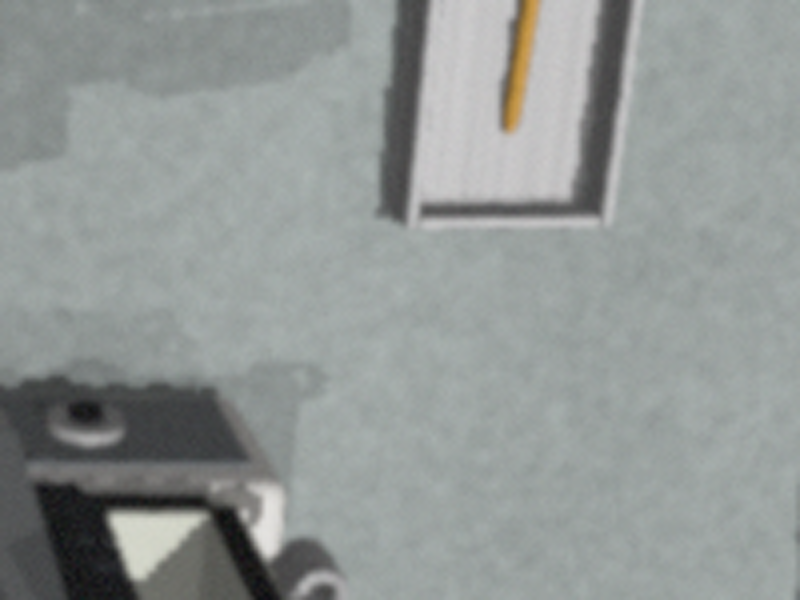

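```bash
python3 - <<'E'
from h import *
p=np.load('pics/w2.npz')['p']; cv2.imwrite('pics/w2c.png',cv2.resize(p[285:365,360:440,::-1],None,fx=7,fy=7,interpolation=2))
E
```

```text
(no output)
```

View pics/w2c.png

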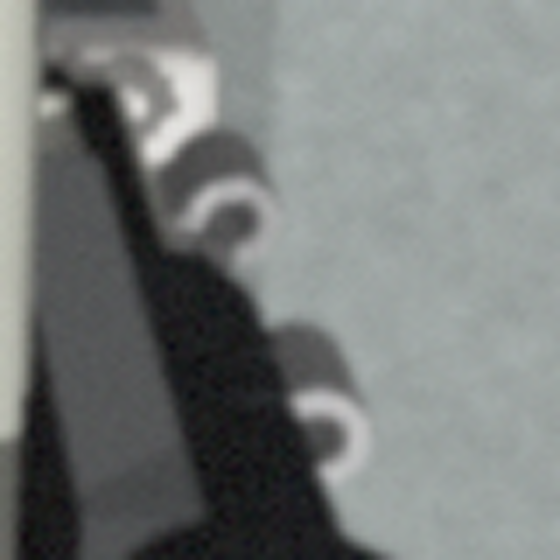

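```bash
python3 - <<'E'
from h import *
def ray(name,u,v,z):
    d=np.load(f'pics/{name}.npz');K=d['K'];T=d['T'];w=T[:3,:3]@np.array([(u-K[0,2])/K[0,0],(v-K[1,2])/K[1,1],1]);C=T[:3,3]
    return (C+w*(z-C[2])/w[2])
print('w2 low',ray('w2',392.1,316.3,.145),'up',ray('w2',404.3,346.5,.209))
print('top0 up',ray('top0',430+144/4,155+68/4,.209))
for th,o in [(82.48,(.5183,-.2617)),(82.64,(.5192,-.2644))]:
    a=np.radians(th); ex=-np.array([np.cos(a),np.sin(a)]); ey=np.array([-ex[1],ex[0]])
    # use front-edge: rect len 234 vs 230
    print(o-.115*ex+.1045*ey, 'alt', o-.117*ex+.1045*ey)
# side wall / front in w2,w3? oven top edges in top0 by subpixel: line fit of each boundary
P,p=cloud('top0'); d=np.load('pics/top0.npz');C=d['T'][:3,3]
m=(abs(P[...,2]-.2475)<.007).astype(np.uint8); m[:,:440]=0;m[:,610:]=0;m[:160]=0;m[300:]=0
m=cv2.morphologyEx(m,cv2.MORPH_CLOSE,np.ones((5,5)))
c=max(cv2.findContours(m,0,1)[0],key=cv2.contourArea)[:,0].astype(float)
W=np.array([ray('top0',u,v,.25)[:2] for u,v in c])
a=np.radians(82.5); ex=-np.array([np.cos(a),np.sin(a)]); ey=np.array([-ex[1],ex[0]]); o=np.array([.5183,-.2617])
L=np.c_[(W-o)@ex,(W-o)@ey]
for n,i,s in [('front',0,-1),('back',0,1),('hinge',1,1),('far',1,-1)]:
    h=[.117,.095][i]; k=(abs(L[:,i]*s-h)<.006)&(abs(L[:,1-i])<[.085,.10][i]); q=L[k]
    f=np.polyfit(q[:,1-i],q[:,i],1); print(n,k.sum(),'slope deg',np.degrees(np.arctan(f[0])).round(2),'pos',(f[1]*1000).round(2))
E
```

```text
w2 low [ 0.63663386 -0.16498285  0.145     ] up [ 0.63720048 -0.16415775  0.209     ]
top0 up [ 0.63673603 -0.16353127  0.209     ]
[ 0.63695153 -0.16136524] alt [ 0.63721328 -0.15938244]
[ 0.63757088 -0.16373429] alt [ 0.63782709 -0.16175077]
front 90 slope deg 0.15 pos -115.54
back 91 slope deg -0.04 pos 116.38
hinge 107 slope deg -0.06 pos 93.74
far 111 slope deg 0.03 pos -94.34
```

```bash
python3 - <<'E'
from h import *
for c in [(321,116),(320,130),(335,132),(306,132)]: print('bottle',c,pt('top0',*c).round(3))
P,p=cloud('top0'); Q=P[105:158,298:345].reshape(-1,3); Q=Q[Q[:,2]>.03]; print(Q.min(0),Q.max(0))
for n in ['w2','w3']:
    P,p=cloud(n); d=np.load(f'pics/{n}.npz')
    v,u=np.mgrid[:480,:640]; m=(abs(P[...,2]-.4505)<.006)&(v<330); q=P[m]
    print(n,np.median(q[:,2])); 
    # side edges by line fit per row
    L=[];Rr=[]
    for row in range(70,300,4):
        k=np.where(m[row])[0]
        if len(k)>20: L.append(P[row,k[0],:2]);Rr.append(P[row,k[-1],:2])
    for s in (L,Rr):
        s=np.array(s); f=np.polyfit(s[:,1],s[:,0],1); print(' x/y slope deg',np.degrees(np.arctan(f[0])))
    a=np.radians(-7.4); ey=np.array([np.cos(a),np.sin(a)]); ex=np.array([np.sin(a),-np.cos(a)])
    t={'w2':[.57052,-.01826],'w3':[.51052,.02957]}[n]
    print(' free end along ex',np.percentile((q[:,:2]-t)@ex,[0,.2,1]),'y mean of edges',np.array([(np.array(s)-t)@ey for s in (L,Rr)]).mean(1))
E
```

```text
bottle (321, 116) [0.781 0.112 0.148]
bottle (320, 130) [0.762 0.113 0.117]
bottle (335, 132) [0.769 0.079 0.088]
bottle (306, 132) [0.767 0.143 0.095]
[0.74310814 0.07536047 0.03039383] [0.81107908 0.14665027 0.15297196]
w2 0.4508003607585453
 x/y slope deg 7.184486896724098
 x/y slope deg 7.282028709273852
 free end along ex [-0.09237995 -0.09214977 -0.0914348 ] y mean of edges [-0.01545727  0.01413429]
w3 0.44952672957682654
 x/y slope deg 7.383430175983206
 x/y slope deg 7.382808890732416
 free end along ex [-0.09230975 -0.0920257  -0.09135112] y mean of edges [-0.01511227  0.01448722]
```

Bottle clearance is fine (about 37 mm). I'll go to the standoff position and look.

```bash
cat >> h.py <<'E'
A=np.radians(82.45); EX=-np.array([np.cos(A),np.sin(A)]); EY=np.array([-EX[1],EX[0]]); J=np.array([.6369,-.1642]); RG=down(-7.55)
G=np.array([*(J-.1048*EX+.0153*EY),.2115])
def off(dx,dy,dz): return G+np.array([*(dx*EX+dy*EY),dz])/1000
def where():
    d=np.array(r.current_position())-G; return np.round([d[:2]@EX*1e3,d[:2]@EY*1e3,d[2]*1e3],2)
E
python3 - <<'E'
from h import *
r.movep(off(-40,1,120),RG); r.servo_line(off(-40,1,0),.15); r.hold(.3)
print(where(),r.current_force(),r.current_time())
p0=where()
for n in ['top','side','wrist']: snap(n,n+'4')
d=cv2.imread('pics/top4.png'); cv2.imwrite('pics/t4c.png',cv2.resize(d[130:250,360:520],None,fx=5,fy=5,interpolation=2))
E
```

```text
[-40.     1.26   0.76] [-0.66324374  0.3176358  -3.47332607] 19.0417
```

View pics/t4c.png

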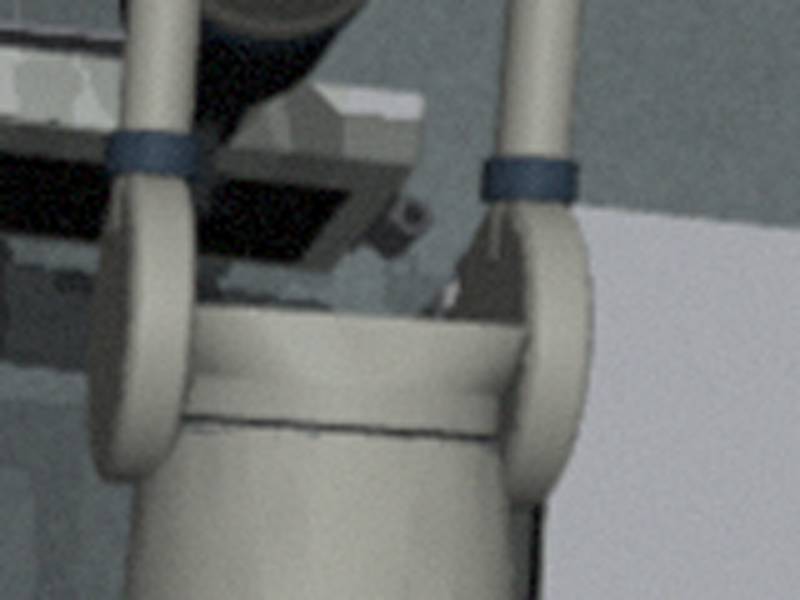

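View pics/side4.png

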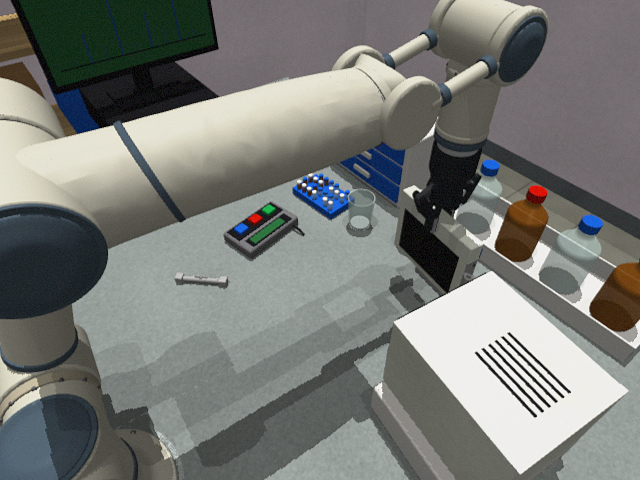

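View pics/wrist4.png

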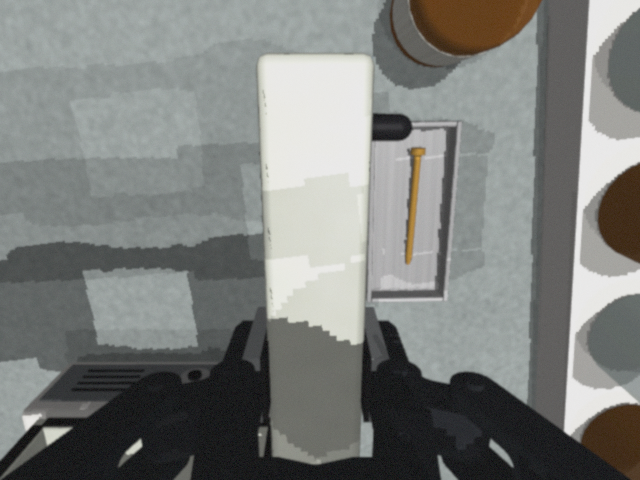

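The top crop shows the door knuckle top at about (408,215), i.e. pixel (441.5,173). The oven knuckles are hidden by the arm. I'll slide in with force monitoring.

```bash
python3 - <<'E'
from h import *
d=np.load('pics/top4.npz');K=d['K'];T=d['T']
w=T[:3,:3]@np.array([(441.5-K[0,2])/K[0,0],(173-K[1,2])/K[1,1],1]);C=T[:3,3]; X=C+w*(.1868-C[2])/w[2]
e=X[:2]-J; print('bore rel J',e@EX*1e3,e@EY*1e3)
f0=np.array(r.current_force())
def st(dx,dy,dz,v):
    r.servo_line(off(dx,dy,dz),v); f=np.array(r.current_force())-f0
    F=np.array([f[:2]@EX,f[:2]@EY,f[2]]); print((dx,dy,dz),where(),F.round(1)); return F
st(-40,1,-.7,.03)
for x in [-22,-16,-12,-9,-6,-4,-3,-2]:
    F=st(x,1,-.7,.03)
    if np.abs(F).max()>4: break
print(r.current_time())
E
```

```text
bore rel J -42.66914769838098 -0.35214625023786367
(-40, 1, -0.7) [-40.     0.95  -0.93] [-0.6  0.1 -1.4]
(-22, 1, -0.7) [-21.98   1.    -0.7 ] [-0.   0.7 -0.7]
(-16, 1, -0.7) [-15.83   1.    -0.73] [ 0.5  0.5 -0.2]
(-12, 1, -0.7) [-11.76   1.01  -0.71] [ 1.1 -0.  -0.6]
(-9, 1, -0.7) [-8.77  1.01 -0.71] [-0.3 -0.1  0.4]
(-6, 1, -0.7) [-5.8   1.01 -0.68] [-0.7  0.1 -0.1]
(-4, 1, -0.7) [-3.88  1.01 -0.71] [-0.3  0.3 -0.4]
(-3, 1, -0.7) [-2.98  1.   -0.7 ] [-0.1  0.3  0.1]
(-2, 1, -0.7) [-1.94  0.99 -0.68] [-0.3 -0.1  0.3]
22.075
```

The knuckle is in the gap with no contact. Now I probe gently: first +x (hinge edge against the oven knuckles), then -y (side wall), then z.

```bash
cat >> h.py <<'E'
def F(n=6):
    a=[]
    for _ in range(n): r.hold(.02); a.append(r.current_force())
    f=np.mean(a,0); return np.array([f[:2]@EX,f[:2]@EY,f[2]])
def probe(start,axis,sgn,maxmm,step=.4,thr=2.0):
    r.servo_line(off(*start),.02); r.hold(.2); f0=F(10); p=np.array(start,float); log=[]
    for i in range(int(maxmm/step)):
        p[axis]+=sgn*step; r.servo_line(off(*p),.02); f=F()-f0; w=where(); log.append((round(p[axis],2),w[axis],*f.round(1)))
        if -f[axis]*sgn>thr: break
    for l in log[-6:]: print(l)
    r.servo_line(off(*start),.03); print('t',r.current_time()); return log
E
python3 - <<'E'
from h import *
probe((-2,1,-.7),0,1,6)
E
```

```text
(np.float64(1.6), np.float64(1.59), np.float64(0.6), np.float64(-0.1), np.float64(0.1))
(np.float64(2.0), np.float64(2.01), np.float64(0.6), np.float64(0.1), np.float64(0.3))
(np.float64(2.4), np.float64(2.42), np.float64(0.2), np.float64(-0.2), np.float64(0.2))
(np.float64(2.8), np.float64(2.81), np.float64(0.6), np.float64(0.0), np.float64(0.3))
(np.float64(3.2), np.float64(2.86), np.float64(-1.2), np.float64(-0.2), np.float64(0.4))
(np.float64(3.6), np.float64(2.94), np.float64(-5.1), np.float64(-0.3), np.float64(1.6))
t 27.925
```

```bash
python3 - <<'E'
from h import *
probe((1.35,0.5,-.7),1,-1,6,step=.5)
E
```

```text
(np.float64(0.0), np.float64(0.01), np.float64(-0.2), np.float64(-0.4), np.float64(0.1))
(np.float64(-0.5), np.float64(-0.5), np.float64(0.0), np.float64(-0.4), np.float64(-0.2))
(np.float64(-1.0), np.float64(-0.9), np.float64(0.2), np.float64(0.8), np.float64(-0.3))
(np.float64(-1.5), np.float64(-1.2), np.float64(0.0), np.float64(2.9), np.float64(-0.5))
t 30.2583
```

```bash
python3 - <<'E'
from h import *
probe((1.35,0.7,-.7),2,1,6.5,step=.7,thr=1.8)
E
```

```text
(np.float64(0.7), np.float64(0.72), np.float64(0.1), np.float64(0.1), np.float64(0.3))
(np.float64(1.4), np.float64(1.42), np.float64(-0.1), np.float64(0.1), np.float64(-0.0))
(np.float64(2.1), np.float64(2.09), np.float64(-0.1), np.float64(0.0), np.float64(0.0))
(np.float64(2.8), np.float64(2.81), np.float64(0.2), np.float64(0.1), np.float64(-0.0))
(np.float64(3.5), np.float64(3.32), np.float64(-0.3), np.float64(-0.1), np.float64(-0.8))
(np.float64(4.2), np.float64(3.69), np.float64(1.3), np.float64(0.3), np.float64(-3.8))
t 33.6417
```

```bash
python3 - <<'E'
from h import *
probe((1.35,0.7,-1.6),2,-1,3.5,step=.5,thr=1.5)
E
```

```text
(np.float64(-2.1), np.float64(-2.13), np.float64(0.5), np.float64(-0.0), np.float64(0.3))
(np.float64(-2.6), np.float64(-2.62), np.float64(0.1), np.float64(0.2), np.float64(0.2))
(np.float64(-3.1), np.float64(-2.94), np.float64(-0.0), np.float64(-0.0), np.float64(1.6))
t 35.5583
```

The z contacts are symmetric: +3.2 and -2.8, so mid is +0.2. I'll re-check x and y quickly in case the door slipped, then settle.

```bash
python3 - <<'E'
from h import *
probe((1.9,0.7,.2),0,1,2.5,step=.4,thr=1.5)
probe((1.35,0.0,.2),1,-1,2.5,step=.4,thr=1.5)
r.servo_line(off(1.35,.7,.2),.02); r.hold(.4); print(where(),F(),np.degrees(0),r.current_gripper_width(),r.current_time())
print(np.round(np.array(r.current_ee_rot())-RG,4).tolist())
for n in ['top','side','wrist']: snap(n,n+'5')
P,p=cloud('wrist5'); v,u=np.mgrid[:480,:640]; top=r.current_position()[2]+.0303
m=(abs(P[...,2]-top)<.006)&(v<330); q=P[m]
for k in (0,-1):
    s=np.array([P[row,np.where(m[row])[0][k],:2] for row in range(70,300,4)]); print('yaw',np.degrees(np.arctan(np.polyfit(s[:,1],s[:,0],1)[0])))
c=np.linalg.lstsq(np.c_[(q[:,:2]-q[:,:2].mean(0))@np.c_[EX,EY],np.ones(len(q))],q[:,2],rcond=None)[0]; print('tilt deg x,y',np.degrees(c[:2]))
P,p=cloud('w3'); m=(abs(P[...,2]-.4497)<.006)&(v<330); q=P[m]
c=np.linalg.lstsq(np.c_[(q[:,:2]-q[:,:2].mean(0))@np.c_[EX,EY],np.ones(len(q))],q[:,2],rcond=None)[0]; print('before tilt',np.degrees(c[:2]))
d=cv2.imread('pics/top5.png'); cv2.imwrite('pics/t5c.png',cv2.resize(d[130:250,360:520],None,fx=5,fy=5,interpolation=2))
E
```

```text
(np.float64(2.3), np.float64(2.29), np.float64(0.1), np.float64(0.1), np.float64(0.2))
(np.float64(2.7), np.float64(2.69), np.float64(-0.2), np.float64(0.2), np.float64(0.0))
(np.float64(3.1), np.float64(2.83), np.float64(-1.3), np.float64(-0.5), np.float64(0.1))
(np.float64(3.5), np.float64(2.94), np.float64(-4.5), np.float64(-0.5), np.float64(0.7))
t 37.825
(np.float64(-0.4), np.float64(-0.4), np.float64(0.2), np.float64(0.1), np.float64(-0.0))
(np.float64(-0.8), np.float64(-0.79), np.float64(-0.2), np.float64(0.0), np.float64(-0.0))
(np.float64(-1.2), np.float64(-1.0), np.float64(0.3), np.float64(1.6), np.float64(0.1))
t 39.7417
[1.34 0.69 0.2 ] [ 0.37894987 -0.39498654 -3.74177233] 0.0 0.02893644092720413 40.4917
[[0.0001, -0.0, -0.0], [-0.0, -0.0001, -0.0], [-0.0, -0.0, 0.0]]
yaw 7.476807296819622
yaw 7.487310493295149
tilt deg x,y [ 0.08278166 -0.05467567]
before tilt [ 0.10082321 -0.11167386]
```

View pics/t5c.png

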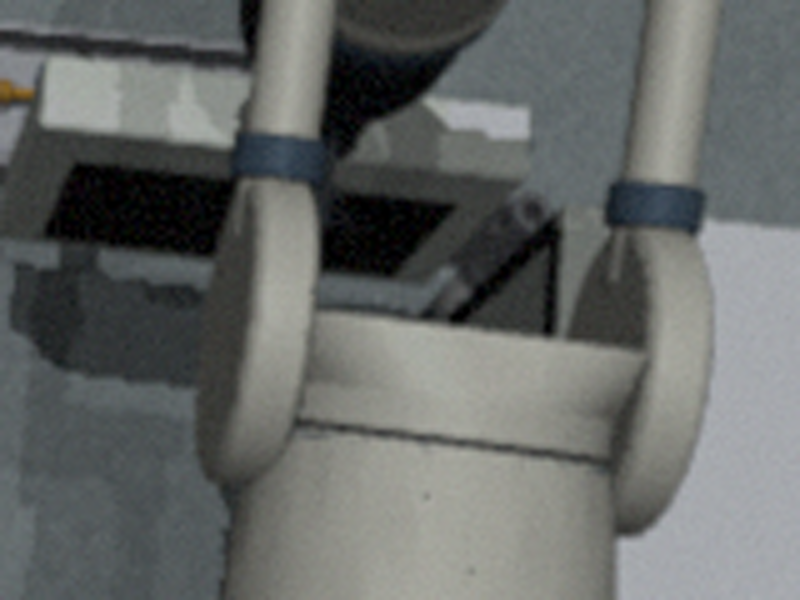

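View pics/side5.png

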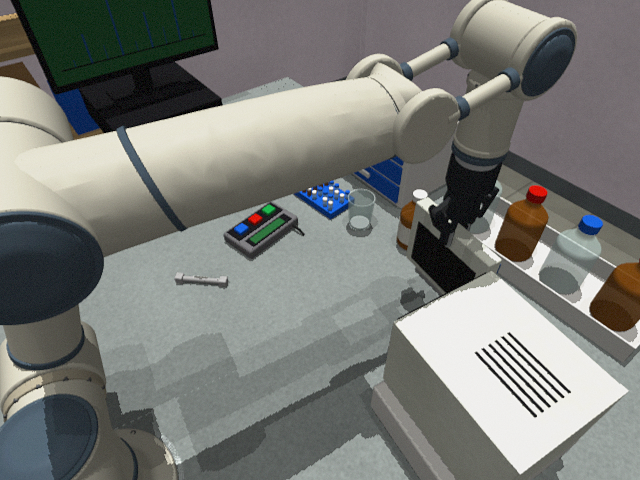

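The top view shows the knuckles stacked in one line, from (525,210) to (450,295) in the crop. Contacts repeated within 0.1 mm, yaw and tilt are within 0.1°, and the force reads only the door's weight. I'm handing in.

```bash
python3 - <<'E'
from h import *
print(where(),np.abs(r.current_qvel()).max(),r.current_time()); r.sign_off()
E
```

```text
[1.33 0.71 0.21] 0.16875590624532533 40.6417
the job is handed in; nothing more can be done
```

I pressed the keys, and the door is held wide open with its hinge knuckle between the oven's two knuckles. I handed the job in at about 40.6 s of the 64 s allowed; no verdict was reported.

- **Keys:** I pressed red stop, then blue service, each once. Both bottomed at about 32.5 mm, with the force rising to about 10 N, and the force was back to zero after each release. I never touched the green key. I could not check the oven's mode directly; I inferred it from the presses.
- **Door fit:** I gripped the door at its top edge with 80 N and slid the knuckle in along the oven's +x without contact. I then found the centre by light touches of up to about 5 N on the oven. Vertical contacts were at +3.2 and -2.8 mm, the expected 6 mm total. The x and y contacts repeated within about 0.1 mm after the vertical touches.
- **Final position:** The door is about 1.5 mm off the oven's side wall, 1.5 mm off its knuckles and 3 mm clear above and below. The only force left is the door's weight, and it is still. Door yaw is within 0.1° of the oven's estimated yaw and tilt is about 0.1°.
- **Disagreements:** Before the touches, the camera estimates of the hinge position differed from the contact result by about 1.3 mm in x and 0.7 mm in y, so I used the contact result. In the last top view the arm hid part of the lower knuckle, but the visible knuckles looked in line.
- **Other things on the bench:** I did not touch any of them. Those visible in the last pictures looked unmoved, but I did not measure their positions again.

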